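Slide the gauge box into its bench case and latch it

TASK

Put the flat round-cornered gauge box away: swing the latch bar clear of the mouth of the dark wooden case, slide the box along the bench fully home into the case, lid upwards, either end first, and then swing the latch bar fully back across the mouth so that the box is locked in. Leave the other things on the bench standing where they are.

Things in the scene. Friction and masses are not known exactly. Their poses are not given: they have to be found in the camera images.
- gaugebox: the gauge box: closed flat wooden box, 120 (its x) x 90 (its y) x 36 high mm, vertical corners rounded at 8 mm radius, pale wood with a thin dark lid line, about 0.35 kg, too wide to grasp flat. Origin: centre of its underside, z up. It is the same either end first.
- case: dark wooden sleeve fixed to the bench, no floor, 50 mm high, 118 wide (y). In its frame (mm): mouth plane x = -60; side walls' inner faces y = +-47, walls 12 thick, mouth bevelled to y = +-54 over its first 12; back wall's inner face x = +60; roof 40 to 50 high. Origin: on the bench, where the box's origin is when fully home (its end flush with the mouth). z up.
- latch (a joint): latch bar angle a, rad: 0 = fully across the mouth (stop); grows as it swings outwards; at 1.6 it points straight out, clear of the mouth; end stop 2.5; stays where left. Vertical pivot at x = -72, y = -68 mm in the case's frame; the bar points along (-sin a, cos a) there, is 12 mm wide, 12 to 26 mm above the bench, and ends 74 mm from the pivot.
- latch_pin (a point): centre of the top of the upright round grip pin on the latch bar: 18 mm diameter, pale wood, 55 mm from the pivot, its top 82 mm above the bench, standing free above the bar's top at 26 mm
- jar: bystander: white lidded jar, 60 mm diameter, 85 mm high, standing; origin centre of underside
- spindle: bystander: upright turned wooden piece, 48 mm diameter, 100 mm high; origin centre of underside
- mallet: bystander: lying wooden mallet, head 60 x 110 x 60 mm centred 40 mm along its x, handle 24 mm thick running to x = -150 mm; origin on the bench
- bigbox: bystander: larger square-cornered flat wooden box, 100 x 150 x 42 mm, does not fit the case; origin centre of underside
Not all that is in view belongs to the job. What is shaped like the case but pink or yellow is not meant. Leave any red look-alike of the gaugebox alone.

How it is judged:
By the outcome, as a careful person would: the job done as asked, in the order asked, and still so for the second after the job is handed in, with the robot touching nothing.
It also fails if it takes over 72 s, if anything falls off the work surface, if the arm or the gripper's body presses on something with over 40 N, if the wrist force passes 120 N, or if a joint passes its speed limit or range.

ROBOT

A 6-joint arm with a two-finger parallel gripper is mounted at the origin on the work surface. World frame = base frame: x ahead of the robot, y to its left, z up, the work surface at z = 0. Lengths are in m, angles in rad, forces in N, time in s.
With the tool pointing down it reaches from about 0.325 to 0.75 m from the base axis. Payload 7.6 kg.
Tool frame: the origin (TCP) lies midway between the tips of the shut fingers; the grasp point (between the pads) lies 19 mm behind it; z points along the fingers, y is the line along which they close (so a half turn about z gives the same grasp; the last joint's range is limited). The gripper opens to 85 mm and grips with 20 to 120 N. Pads are 22 mm wide; open, the fingers measure 114 mm over their backs; the gripper's body (76 mm by 85 mm) begins 54 mm behind the grasp point. The pads swing forward as they close: fully open they stand 13 mm farther back than shut.
Start: joints at [-1.282, 0.052, 1.401, -0, 1.689, -0.07], TCP at [0.184, -0.492, 0.192] pointing down, gripper open.
Joint ranges: [-2.9, 2.9], [-0.91, 2.17], [0.12, 2.37], [-1.06, 4.2], [0.26, 2.73], [-2.93, 2.93]. Speed limits (rad/s): [2.57, 2.57, 3.01, 3.14, 3.14, 3.14].

INTERFACE

Orientations are given as a unit quaternion [w, x, y, z].
In Python, from plant import ctrl gives the robot as it stands.
- The arm moves only by the tool jog_arm, never from a script. Its argument "motion" is one flat list of numbers, 5 for each row, row after row: the opening, from 0 (shut) to 1 (fully open), then the shift along the world's x, y, z in m, then the turn about the world's z in degrees. A call has 1 to 20 rows; each row is the pose to reach, as a shift and turn from the pose commanded when the call began; what a row does not reach only later rows make up. A row lasts 1/8 s, in which the tool goes at most 62.5 mm and 10.7 degrees, less where a joint would pass 70% of its speed; a pose out of reach is approached as far as the arm can. A call with a gripper value outside its range is refused whole. The fingers move at their own pace and stop on an object; "grip_force" is the grip in N (left out, the last holds). Time passes only in rows, so rows that repeat a pose let the fingers close. It gives the time, the measured TCP pose, the force, the opening and the grip force at its end, in the units of the state.
- ctrl.read_state(): the state, without advancing time (a new reading comes with each control period).
- ctrl.camera(name): name is "side" or "top" or "wrist"; returns a dict with "image" (400x640x3 uint8, red, green, blue), "fov_y" (degrees; the focal length in pixels is half the picture's height over the tangent of half this angle, whatever the lens; pixels are square), "cx", "cy" (the principal point, pixels), "R" (3x3) and "t" (3): a world point X has camera coordinates R X + t; the wrist camera has in their place "tool_from_camera" (4x4, takes a point from camera to tool coordinates, whose origin is the TCP and whose axes are the flange's). Camera axes: x right, y down, z forward; pixel columns grow to the right and rows downward; lengths in m; the calibration is good to about 2 mm. A picture is of the moment at which its call begins: read the wrist's pose just before it. There is no depth.
- ctrl.sign_off(): hands the job in; it is judged then, once.
Trained networks look in a picture, given as the dict that the camera call returned (one of the last four; its "shot" number tells which), for a name from the list of things; names that differ only in an ending like _2 or _b are one class to them, and where a whole thing is asked for, a point or a joint stands for the part that bears it (a point fixed in the world has none). Each returns a list of dicts, best first, with "score" (0 to 1); they miss things now and then, are a little off and sometimes report something else, mostly with a low value. They report only what shows in the picture. A call takes as long as a camera call. They do not tell look-alikes from the thing itself.
- ctrl.recognise(picture, thing): "at" ([x, y, z] in m, in world coordinates, good to about 4 mm: the middle of the surface that is visible of it).
- ctrl.trace(picture, thing): "mask" (400x640 bool, what is visible of it).
- ctrl.spot_point(picture, thing): "at" ([x, y, z] in m, in world coordinates, good to about 4 mm: a listed point, or the origin of a listed thing).
The state is a dict: "t": time; "q": joint angles; "joint_velocities": joint speeds; "tau": joint torques, N m; "tcp_pos": TCP position; "ee_rot": TCP orientation; "contact_force": force on the tool from outside, world axes, zero at the start; "ft_torque": the same for the moment, N m; "width": opening from 0.0 (shut) to 1.0 (fully open); "grip_force": force on a finger pad.
Only numpy, scipy, OpenCV 4.12 (cv2) and the standard library are available. Lean on these libraries where they do the work, as an engineer would, in place of code of your own. Each camera call takes 0.05 s, during which the arm holds its last target. There are 200 camera calls.

## Working session

There is one attempt and no reset: what is moved stays moved. The work goes in short steps, Python scripts to look and compute and a tool call to move; the robot and the scene stay as the last step left them, time stands still between calls to the robot, and variables do not carry over. Pictures are saved under pics/ and viewed, at most 10 in all, crops included, and the job is handed in when it is done.

Besides the shell and the picture viewer there is one more tool, called by a JSON object that holds its "method" and its "body". jog_arm: Moves the arm, as the interface text tells. Its arguments: {"type":"object","properties":{"motion":{"type":"array"},"grip_force":{"type":"number"}},"required":["motion"]}

```bash
ls; mkdir -p pics; cat > h.py <<'E'
import numpy as np, cv2
from plant import ctrl
def save(c,n): cv2.imwrite('pics/'+n,c['image'][:,:,::-1])
def K(c):
    f=c['image'].shape[0]/2/np.tan(np.radians(c['fov_y'])/2); return f,c['cx'],c['cy']
def proj(c,X):
    f,cx,cy=K(c); p=np.atleast_2d(X)@np.array(c['R']).T+np.array(c['t']).ravel()
    return np.c_[f*p[:,0]/p[:,2]+cx, f*p[:,1]/p[:,2]+cy]
def ray_z(c,uv,z):
    f,cx,cy=K(c); R=np.array(c['R']); o=-R.T@np.array(c['t']).ravel()
    uv=np.atleast_2d(uv); d=np.c_[(uv[:,0]-cx)/f,(uv[:,1]-cy)/f,np.ones(len(uv))]@R
    return o+d*((z-o[2])/d[:,2])[:,None]
E
python3 - <<'E'
from h import *
np.set_printoptions(precision=3,suppress=True)
cs={n:ctrl.camera(n) for n in('top','side')}
for n,c in cs.items():
    save(c,n+'0.png'); print(n,{k:v for k,v in c.items() if k!='image'})
    for th in['gaugebox','case','latch','jar','spindle','mallet','bigbox']:
        print(th,[(round(d['score'],2),np.round(d['at'],3),proj(c,d['at']).round()[0]) for d in ctrl.spot_point(c,th)] if th!='latch' else [(round(d['score'],2),np.round(d['at'],3),proj(c,d['at']).round()[0]) for d in ctrl.spot_point(c,'latch_pin')])
print(ctrl.read_state())
E
```

```text
pics
top {'fov_y': 56.10013042134842, 'cx': 318.5516695635998, 'cy': 197.71864225347716, 'R': array([[ 0.007, -1.   , -0.001],
       [-0.979, -0.007, -0.205],
       [ 0.205,  0.002, -0.979]]), 't': array([0.088, 0.546, 1.359]), 'shot': 1}
gaugebox [(0.96, array([ 0.54 , -0.222,  0.001]), array([399., 202.])), (0.75, array([ 0.371, -0.264,  0.004]), array([412., 246.]))]
case [(0.81, array([0.262, 0.373, 0.001]), array([243., 274.])), (0.69, array([ 0.432,  0.667, -0.004]), array([170., 229.])), (0.65, array([0.512, 0.285, 0.002]), array([269., 209.]))]
latch [(0.65, array([0.279, 0.3  , 0.082]), array([260., 269.])), (0.59, array([0.45 , 0.598, 0.084]), array([180., 221.])), (0.52, array([0.527, 0.196, 0.082]), array([290., 201.]))]
jar [(0.53, array([ 0.41 ,  0.118, -0.001]), array([312., 235.]))]
spindle [(0.5, array([ 0.689,  0.155, -0.001]), array([303., 165.])), (0.34, array([ 0.572, -0.49 ,  0.   ]), array([467., 195.]))]
mallet [(0.79, array([ 0.571, -0.492, -0.   ]), array([467., 195.]))]
bigbox [(0.96, array([0.565, 0.47 , 0.003]), array([222., 195.])), (0.22, array([ 0.53
[... 755 characters left out ...]
.085]), array([322., 222.]))]
jar []
spindle [(0.76, array([ 0.695,  0.153, -0.   ]), array([271., 233.]))]
mallet [(0.66, array([ 0.575, -0.492, -0.003]), array([315., 140.]))]
bigbox [(0.66, array([0.572, 0.469, 0.003]), array([303., 315.]))]
{'t': 0.8, 'q': array([-1.282,  0.052,  1.401, -0.   ,  1.689, -0.07 ]), 'joint_velocities': array([-0.001,  0.   ,  0.002,  0.001,  0.001,  0.   ]), 'tau': array([ -0.001, -38.15 , -36.03 ,  -0.   ,  -0.   ,  -0.   ]), 'tcp_pos': array([ 0.184, -0.492,  0.192]), 'ee_rot': array([ 0.   ,  0.984,  0.178, -0.   ]), 'contact_force': array([ 0.685,  0.153, -0.014]), 'ft_torque': array([0.045, 0.028, 0.067]), 'grip_force': 0.0, 'width': 1.0014358714559948}
```

View pictures.

View pics/top0.png

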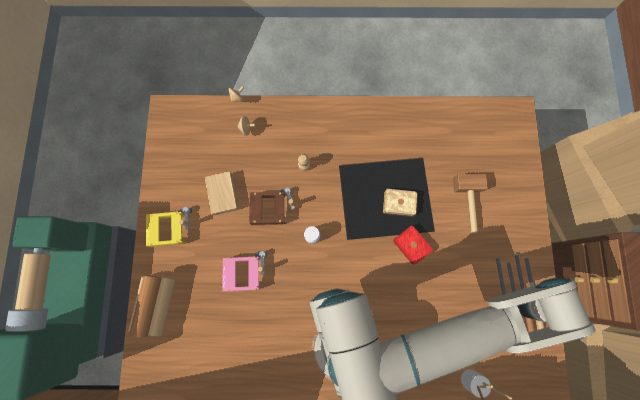

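View pics/side0.png

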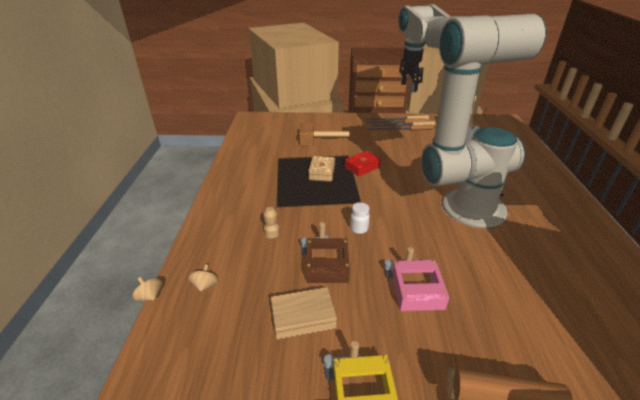

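```bash
python3 - <<'E'
from h import *
np.set_printoptions(precision=3,suppress=True)
a=cv2.imread('pics/top0.png')[170:265,230:330]; b=cv2.imread('pics/top0.png')[170:265,350:450]; s=cv2.imread('pics/side0.png')[210:305,280:380]
cv2.imwrite('pics/crop.png',np.hstack([cv2.resize(x,None,fx=2.6,fy=2.6,interpolation=3) for x in(a,b,s)]))
c=ctrl.camera('wrist'); print({k:v for k,v in c.items() if k!='image'})
E
```

```text
{'fov_y': 64.10166810287296, 'cx': 324.71132549856316, 'cy': 192.7346066539342, 'tool_from_camera': array([[-0.   , -0.947, -0.32 ,  0.081],
       [ 1.   , -0.   ,  0.   ,  0.   ],
       [-0.   , -0.32 ,  0.947, -0.182],
       [ 0.   ,  0.   ,  0.   ,  1.   ]]), 'shot': 3}
```

View pics/crop.png

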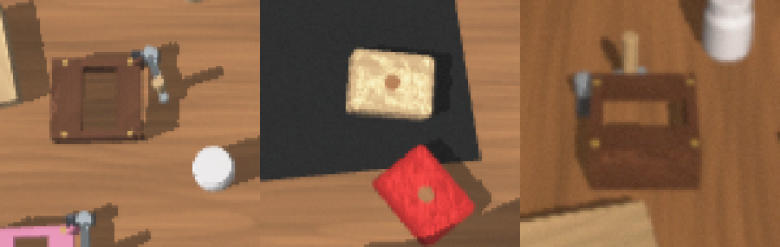

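Candidates. Box: pale at top (400,202), versus a red look-alike at (412,245) and the bigger bigbox at (221,193). Case: dark at (268,208), versus pink (240,273) and yellow (165,229). The crop confirms the pale round-cornered box on the black mat and the dark case, whose mouth faces −y. The latch pivot is the grey post at (288,190). The latch pin is beside it, with the bar across the mouth.

Next I look at the box with the wrist camera.

{"method": "jog_arm", "body": {"motion": [0.5,0.035,0.02,0.02,7,0.5,0.07,0.04,0.04,14,0.5,0.11,0.06,0.06,21,0.5,0.15,0.08,0.08,28,0.5,0.19,0.1,0.1,35,0.5,0.23,0.12,0.108,42,0.5,0.27,0.14,0.108,49,0.5,0.31,0.17,0.108,56,0.5,0.335,0.19,0.108,63,0.5,0.356,0.192,0.108,69.5,0.5,0.356,0.192,0.108,69.5,0.5,0.356,0.192,0.108,69.5,0.5,0.356,0.192,0.108,69.5]}}

```text
t: 2.48
tcp_pos: [0.5396, -0.3001, 0.3006]
ee_rot: [0.0, 0.708, 0.707, 0.0]
contact_force: [1.2, 0.1, -0.9]
width: 0.502
grip_force: 0.0
```

```bash
cat >> h.py <<'E'
from scipy.spatial.transform import Rotation as Ro
def wrist():
    s=ctrl.read_state(); c=ctrl.camera('wrist'); q=np.array(s['ee_rot'])
    T=np.eye(4); T[:3,:3]=Ro.from_quat(q[[1,2,3,0]]).as_matrix(); T[:3,3]=s['tcp_pos']
    C=np.linalg.inv(T@c['tool_from_camera']); c['R']=C[:3,:3]; c['t']=C[:3,3]; return c,s
def rect(c,th,z):
    for d in ctrl.trace(c,th)[:2]:
        m=d['mask'].astype(np.uint8); cn=max(cv2.findContours(m,0,1)[0],key=cv2.contourArea)[:,0].astype(float)
        P=ray_z(c,cn,z)[:,:2]; r=cv2.minAreaRect((P*1000).astype(np.float32)); print(th,round(d['score'],2),'rect',r, 'px',cn.mean(0).round())
def spots(c,th):
    print(th,[(round(d['score'],2),np.round(d['at'],4),proj(c,d['at']).round()[0]) for d in ctrl.spot_point(c,th)])
E
python3 - <<'E'
from h import *
c,s=wrist(); save(c,'w1.png'); print(s['tcp_pos'],s['ee_rot'],s['t'])
rect(c,'gaugebox',0.036); spots(c,'gaugebox')
E
```

```text
[ 0.53963641 -0.30012529  0.30063668] [2.71293625e-04 7.07576048e-01 7.06637150e-01 2.45608758e-05] 2.475
gaugebox 0.96 rect ((536.3693237304688, -220.73995971679688), (119.66067504882812, 90.42432403564453), 84.22828674316406) px [323.  83.]
gaugebox 0.88 rect ((375.1160888671875, -260.5471496582031), (128.42738342285156, 94.16352844238281), 38.69833755493164) px [206. 115.]
gaugebox [(0.89, array([ 5.369e-01, -2.220e-01, -5.000e-04]), array([324.,  87.])), (0.61, array([ 0.3706, -0.2591, -0.0013]), array([211., 114.]))]
```

View pics/w1.png

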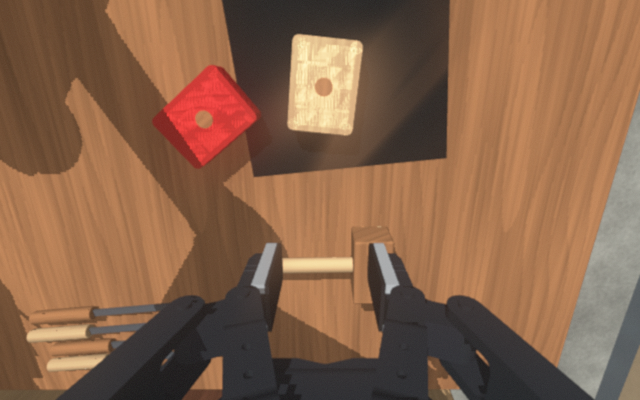

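Wrist view: the pale box is at pixel (325,85), with yaw about 84° and a 120×90 footprint at 36 mm, and the red look-alike is at (206,115). Next, the case.

{"method": "jog_arm", "body": {"motion": [0.5,0,0.05,0,0,0.5,0,0.1,0,0,0.5,0,0.16,0,0,0.5,0,0.22,0,0,0.5,0,0.28,0,0,0.5,0,0.32,0,0,0.5,0,0.35,0,0,0.5,0,0.37,0,0,0.5,0,0.37,0,0,0.5,0,0.37,0,0,0.5,0,0.37,0,0]}}

```text
t: 4.0
tcp_pos: [0.5405, 0.0694, 0.3002]
ee_rot: [0.0, 0.707, 0.707, -0.0]
contact_force: [-0.4, -0.6, -0.2]
width: 0.502
grip_force: 0.0
```

```bash
python3 - <<'E'
from h import *
c,s=wrist(); save(c,'w2.png'); print(s['tcp_pos'],s['t'])
rect(c,'case',0.05); spots(c,'case'); spots(c,'latch_pin'); spots(c,'spindle'); spots(c,'jar')
E
```

```text
[0.5404877  0.06938774 0.300245  ] 4.0
case 0.77 rect ((518.9835815429688, 215.06491088867188), (62.369407653808594, 136.13650512695312), 89.96430969238281) px [313.  23.]
case []
latch_pin [(0.86, array([0.5261, 0.1973, 0.0837]), array([313.,  42.]))]
spindle []
jar [(0.7, array([ 0.4032,  0.1189, -0.0012]), array([232., 108.]))]
```

View pics/w2.png

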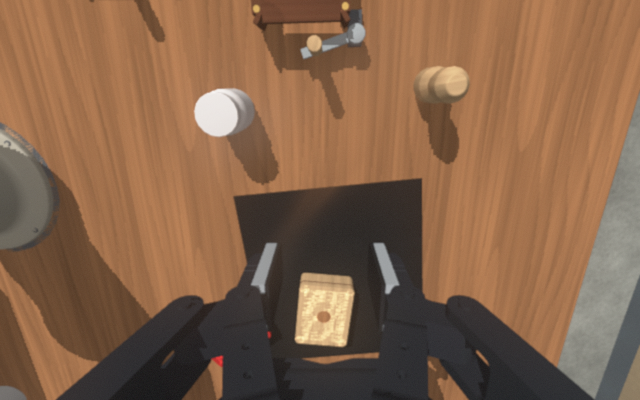

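The bottom edge of the case, with the latch at (335,42) and its pin at (314,43), is at the top of this view. I'll move closer to see the whole case.

{"method": "jog_arm", "body": {"motion": [0.5,-0.01,0.04,0,0,0.5,-0.015,0.08,0,0,0.5,-0.015,0.11,0,0,0.5,-0.015,0.13,0,0,0.5,-0.015,0.13,0,0,0.5,-0.015,0.13,0,0,0.5,-0.015,0.13,0,0]}}

```text
t: 5.18
tcp_pos: [0.5256, 0.1994, 0.3003]
ee_rot: [0.0, 0.707, 0.707, 0.0]
contact_force: [-0.2, 0.9, -0.1]
width: 0.501
grip_force: 0.0
```

```bash
python3 - <<'E'
from h import *
c,s=wrist(); save(c,'w3.png'); print(s['tcp_pos'],s['t'])
rect(c,'case',0.05); spots(c,'case'); spots(c,'latch_pin')
cv2.imwrite('pics/w3c.png',cv2.resize(c['image'][:260,190:460,::-1],None,fx=2.2,fy=2.2,interpolation=2))
E
```

```text
[0.52560156 0.19943315 0.30034135] 5.175
case 0.97 rect ((282.8775939941406, 332.890380859375), (87.0579605102539, 158.2417755126953), 89.97361755371094) px [127.  38.]
case 0.67 rect ((516.6093139648438, 268.1389465332031), (135.04782104492188, 177.83018493652344), 3.815420150756836) px [320.  91.]
case [(0.58, array([0.2659, 0.3754, 0.0052]), array([129.,   9.]))]
latch_pin [(0.88, array([0.5272, 0.2011, 0.083 ]), array([327., 152.])), (0.65, array([0.2826, 0.2996, 0.0816]), array([118.,  68.]))]
```

View pics/w3c.png

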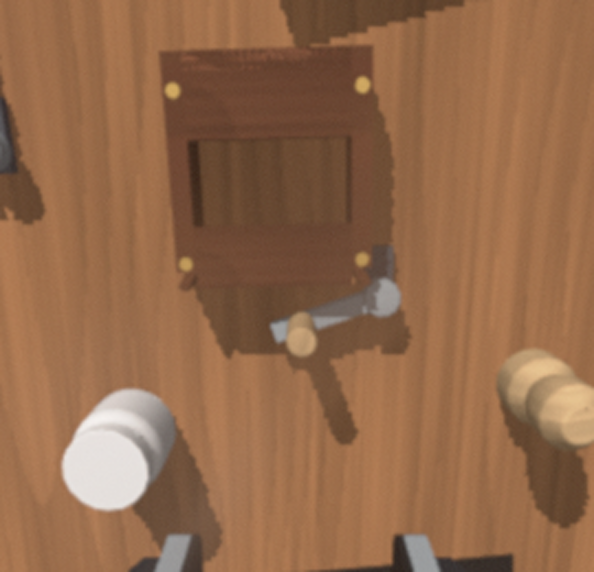

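```bash
python3 - <<'E'
from h import *
np.set_printoptions(precision=4,suppress=True)
c,s=wrist()
g=lambda L,z:ray_z(c,np.array(L,float)/2.2+[190,0],z)[:,:2]
S=g([(172,90),(362,85),(186,264),(362,259)],.051); print('screws',S,'ctr',S.mean(0))
print('spans',np.linalg.norm(S[0]-S[1]),np.linalg.norm(S[0]-S[2]),np.linalg.norm(S[2]-S[3]),np.linalg.norm(S[1]-S[3]))
d=(S[0]-S[2])+(S[1]-S[3]); e=(S[1]-S[0])+(S[3]-S[2]); print('yaw',np.degrees(np.arctan2(d[1],d[0])),np.degrees(np.arctan2(e[1],e[0])))
print('roof corners',g([(160,52),(373,45),(178,284)],.05)); print('pin',g([(301,343)],.082),'bar end',g([(278,332)],.026))
for z in(.026,.05,.06,.08):print('pivot',z,g([(383,297)],z))
E
```

```text
screws [[0.4545 0.3326]
 [0.5604 0.3352]
 [0.4576 0.2375]
 [0.5633 0.2405]] ctr [0.5089 0.2864]
spans 0.10593024917464007 0.09517272494487101 0.105747628582029 0.09475752717783668
yaw 91.78078992555986 1.4941822025923368
roof corners [[0.4488 0.3518]
 [0.5659 0.3552]
 [0.4519 0.2255]]
pin [[0.5266 0.1959]] bar end [[0.5119 0.1912]]
pivot 0.026 [[0.5798 0.2141]]
pivot 0.05 [[0.5769 0.2176]]
pivot 0.06 [[0.5757 0.2191]]
pivot 0.08 [[0.5732 0.2221]]
```

Case pose: origin ≈ (0.510, 0.285), yaw ≈ 91.6°. The pivot computes to (0.580, 0.215), matching what I measured. The pin is at (0.528, 0.197), so a ≈ 0.3. Next I grasp the pin with the pads along the bar.

{"method": "jog_arm", "body": {"motion": [0.5,0.001,-0.001,-0.04,8,0.5,0.002,-0.002,-0.09,16,0.5,0.002,-0.002,-0.14,19,0.5,0.002,-0.002,-0.18,19,0.5,0.002,-0.002,-0.21,19,0.5,0.002,-0.002,-0.23,19,0.5,0.002,-0.002,-0.245,19,0.5,0.002,-0.002,-0.245,19,0.5,0.002,-0.002,-0.245,19]}}

```text
t: 6.55
tcp_pos: [0.528, 0.1986, 0.0563]
ee_rot: [0.001, 0.58, 0.814, 0.001]
contact_force: [-0.0, -0.0, 1.2]
width: 0.499
grip_force: 0.0
```

{"method": "jog_arm", "body": {"motion": [0.3,0,0,0,0,0.1,0,0,0,0,0.1,0,0,0,0,0.1,0,0,0,0,0.1,0,0,0,0,0.1,0,0,0,0], "grip_force": 30}}

```text
t: 7.3
tcp_pos: [0.5274, 0.1984, 0.0552]
ee_rot: [0.0, 0.58, 0.814, 0.0]
contact_force: [-0.4, 1.0, 0.6]
width: 0.101
grip_force: 0.0
```

The pin isn't between the pads, so I'll look.

```bash
python3 - <<'E'
from h import *
c,s=wrist(); print(s['tcp_pos'],s['t'],proj(c,s['tcp_pos']))
spots(c,'latch_pin'); spots(c,'case')
cv2.imwrite('pics/w4.png',cv2.resize(c['image'][:,100:560,::-1],None,fx=1.2,fy=1.2))
t=ctrl.camera('top'); spots(t,'latch_pin')
E
```

```text
[0.52739401 0.19841384 0.0552377 ] 7.3 [[327.43731562 224.49795694]]
latch_pin [(0.6, array([0.5282, 0.2034, 0.0841]), array([332., 239.]))]
case []
latch_pin [(0.65, array([0.2785, 0.3009, 0.0811]), array([259., 269.])), (0.57, array([0.4509, 0.5978, 0.0846]), array([180., 220.]))]
```

View pics/w4.png

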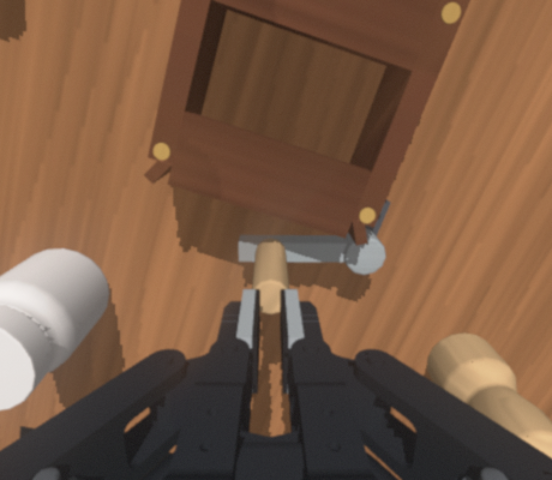

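The finger gap at 0.1 is about 17 mm, since opening isn't linear in width, and the pin at (270,300) sits between the tips. I'll close further.

{"method": "jog_arm", "body": {"motion": [0.0,0,0,0,0,0.0,0,0,0,0,0.0,0,0,0,0], "grip_force": 30}}

```text
t: 7.92
tcp_pos: [0.5274, 0.1984, 0.0552]
ee_rot: [0.0, 0.58, 0.814, 0.0]
contact_force: [1.1, -0.7, 0.3]
width: -0.002
grip_force: 0.0
```

```bash
python3 - <<'E'
from h import *
c,s=wrist(); print(s['tcp_pos'],s['t'],s['width'],proj(c,s['tcp_pos']))
a=cv2.resize(c['image'][120:380,190:460,::-1],None,fx=1.5,fy=1.5)
d=ctrl.camera('side'); p=proj(d,s['tcp_pos'])[0].astype(int); print(p); spots(d,'latch_pin')
b=cv2.resize(d['image'][p[1]-50:p[1]+50,p[0]-50:p[0]+50,::-1],(390,390),interpolation=2)
cv2.imwrite('pics/w5.png',np.hstack([a[:390],b]))
E
```

```text
[0.52736377 0.19841757 0.05522499] 7.925 -0.00194887007714224 [[327.43731216 224.49789981]]
[322 230]
latch_pin [(0.55, array([0.2785, 0.305 , 0.084 ]), array([412., 249.])), (0.53, array([0.4464, 0.5957, 0.0788]), array([356., 344.])), (0.43, array([0.5302, 0.1973, 0.0858]), array([322., 222.]))]
```

View pics/w5.png

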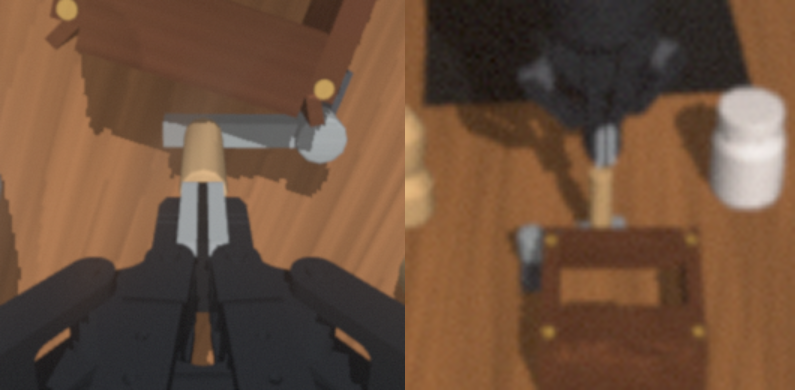

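The shut fingers sit just over the pin top in both views, so the visible tips are higher than the TCP figure suggests. I'll reopen, go 23 mm lower and close again. That stays clear of the bar under either reading.

{"method": "jog_arm", "body": {"motion": [0.5,0,0,0,0,0.5,0,0,0,0,0.5,0,0,0,0,0.5,0,0,0,0,0.5,0,0,-0.005,0,0.5,0,0,-0.01,0,0.5,0,0,-0.015,0,0.5,0,0,-0.02,0,0.5,0,0,-0.023,0,0.5,0,0,-0.023,0]}}

```text
t: 9.32
tcp_pos: [0.5272, 0.1984, 0.0319]
ee_rot: [-0.0, 0.58, 0.814, -0.0]
contact_force: [0.8, 0.6, 0.2]
width: 0.501
grip_force: 0.0
```

{"method": "jog_arm", "body": {"motion": [0.1,0,0,0,0,0.1,0,0,0,0,0.1,0,0,0,0,0.1,0,0,0,0,0.1,0,0,0,0], "grip_force": 25}}

```text
t: 9.95
tcp_pos: [0.5276, 0.1985, 0.0325]
ee_rot: [0.0, 0.58, 0.814, 0.0]
contact_force: [1.3, -1.3, 2.2]
width: 0.191
grip_force: 24.6
```

Gripped (0.19 opening, 25 N). Now I swing the latch along its arc to about 1.85 rad.

{"method": "jog_arm", "body": {"motion": [0.1,0.0021,-0.0054,0,6,0.1,0.0046,-0.0105,0,12,0.1,0.0077,-0.0154,0,18,0.1,0.0113,-0.0199,0,24,0.1,0.0153,-0.024,0,30,0.1,0.0197,-0.0276,0,36,0.1,0.0245,-0.0308,0,42,0.1,0.0296,-0.0335,0,48,0.1,0.035,-0.0356,0,54,0.1,0.0405,-0.0371,0,60,0.1,0.0462,-0.038,0,66,0.1,0.0519,-0.0384,0,72,0.1,0.0577,-0.0381,0,78,0.1,0.0633,-0.0373,0,84,0.1,0.0689,-0.0359,0,90,0.1,0.0689,-0.0359,0,90,0.1,0.0689,-0.0359,0,90]}}

```text
t: 12.08
tcp_pos: [0.5967, 0.1619, 0.0326]
ee_rot: [0.0, -0.164, 0.986, -0.0]
contact_force: [1.8, -3.6, 3.3]
width: 0.191
grip_force: 24.7
```

{"method": "jog_arm", "body": {"motion": [0.5,0,0,0,0,0.5,0,0,0,0,0.5,0,0,0,0,0.5,0,0,0.03,0,0.5,0,0,0.08,0,0.4,0,0,0.13,-5,0.4,-0.005,-0.03,0.16,-15,0.4,-0.012,-0.08,0.16,-25,0.4,-0.02,-0.13,0.16,-35,0.4,-0.027,-0.18,0.16,-45,0.4,-0.034,-0.23,0.16,-55,0.4,-0.041,-0.28,0.16,-65,0.4,-0.048,-0.33,0.16,-75,0.4,-0.055,-0.38,0.16,-85,0.4,-0.062,-0.43,0.16,-95,0.4,-0.069,-0.46,0.16,-105,0.4,-0.069,-0.472,0.16,-115,0.4,-0.069,-0.472,0.16,-115,0.4,-0.069,-0.472,0.16,-115]}}

```text
t: 14.45
tcp_pos: [0.5275, -0.3087, 0.1922]
ee_rot: [-0.0, 0.741, 0.671, 0.0]
contact_force: [-0.7, -0.5, 0.2]
width: 0.398
grip_force: 0.0
```

```bash
python3 - <<'E'
from h import *
c,s=wrist(); print(s['tcp_pos'],s['ee_rot'],s['t'],s['width']); rect(c,'gaugebox',.036)
t=ctrl.camera('top'); rect(t,'gaugebox',.036); spots(t,'latch_pin'); spots(t,'case'); spots(c,'mallet')
E
```

```text
[ 0.52745635 -0.30873641  0.19215639] [-1.30959958e-04  7.41481747e-01  6.70973013e-01  1.33914967e-04] 14.45 0.3979591440563237
gaugebox 0.89 rect ((376.71319580078125, -260.8628845214844), (128.68850708007812, 93.16519927978516), 37.91083526611328) px [179. 130.]
gaugebox 0.78 rect ((536.1001586914062, -220.7005615234375), (120.42324829101562, 91.6253662109375), 84.0521240234375) px [326.  72.]
gaugebox 0.93 rect ((536.9063720703125, -217.88336181640625), (125.0346450805664, 97.65739440917969), 83.13711547851562) px [400. 202.]
gaugebox 0.42 rect ((406.93792724609375, -227.71005249023438), (30.993793487548828, 92.27726745605469), 44.2110710144043) px [403. 236.]
latch_pin [(0.64, array([0.5986, 0.1601, 0.083 ]), array([300., 182.])), (0.64, array([0.2783, 0.3014, 0.0851]), array([259., 269.])), (0.5, array([0.4506, 0.5966, 0.0848]), array([180., 221.]))]
case [(0.58, array([ 5.132e-01,  2.845e-01, -4.000e-04]), array([269., 208.])), (0.56, array([0.262 , 0.3695, 0.0018]), array([244., 274.]))]
mallet [(0.67, array([ 0.5684, -0.4974, -0.0036]), array([369., 287.]))]
```

The latch is open, and the box is re-measured at (0.536, −0.221), yaw 84°. Now I descend behind its −y end and probe the tip height gently.

{"method": "jog_arm", "body": {"motion": [0.4,0,0,-0.05,0,0.4,0,0,-0.1,0,0.4,0,0,-0.14,0,0.4,0,0,-0.16,0,0.4,0,0,-0.172,0,0.4,0,0,-0.172,0,0.4,0,0,-0.172,0]}}

```text
t: 15.68
tcp_pos: [0.5282, -0.3101, 0.0221]
ee_rot: [0.001, 0.743, 0.67, 0.0]
contact_force: [-0.2, 0.3, -0.4]
width: 0.397
grip_force: 0.0
```

{"method": "jog_arm", "body": {"motion": [0.4,0,0,-0.003,0,0.4,0,0,-0.006,0,0.4,0,0,-0.009,0,0.4,0,0,-0.009,0]}}

```text
t: 16.18
tcp_pos: [0.527, -0.3093, 0.0108]
ee_rot: [-0.0, 0.743, 0.67, -0.0]
contact_force: [-1.2, 0.8, 0.6]
width: 0.401
grip_force: 0.0
```

```bash
python3 - <<'E'
from h import *
c,s=wrist(); print(s['tcp_pos'],s['contact_force'])
d=ctrl.camera('side'); p=proj(d,[s['tcp_pos'],[.5365,-.22,0]]); print(p)
b=d['image'][120:200,280:380,::-1]
cv2.imwrite('pics/w6.png',np.hstack([cv2.resize(c['image'][:,:,::-1],(480,300)),cv2.resize(b,(300,240),interpolation=2)[:,:].copy() if 0 else cv2.copyMakeBorder(cv2.resize(b,(310,248),interpolation=2),0,52,0,0,0)]))
E
```

```text
[ 0.52704103 -0.30933143  0.01075296] [-1.16540625  0.75517893  0.60304106]
[[325.26368542 157.67431022]
 [322.51588224 171.37612268]]
```

View pics/w6.png

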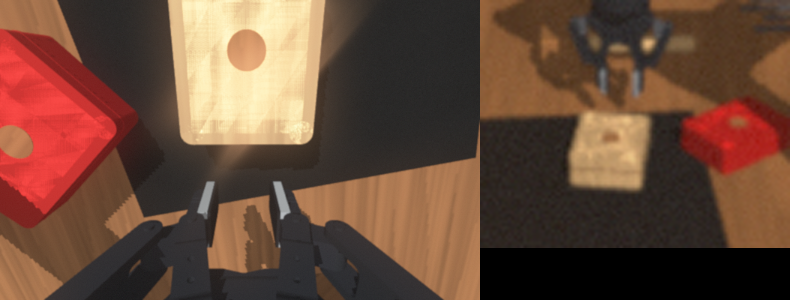

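The side crop shows the fingertips at (331,151), about 30 mm above the TCP projection (325,158), with the box behind them untouched. So the real tips are about 26–30 mm short of the nominal TCP, and I'll lower further while watching the force.

{"method": "jog_arm", "body": {"motion": [0.4,0,0,-0.004,0,0.4,0,0,-0.008,0,0.4,0,0,-0.012,0,0.4,0,0,-0.012,0]}}

```text
t: 16.77
tcp_pos: [0.527, -0.3093, -0.0014]
ee_rot: [-0.0, 0.743, 0.67, -0.0]
contact_force: [0.1, -0.3, 0.2]
width: 0.401
grip_force: 0.0
```

{"method": "jog_arm", "body": {"motion": [0.4,0,0,-0.003,0,0.4,0,0,-0.006,0,0.4,0,0,-0.01,0,0.4,0,0,-0.01,0]}}

```text
t: 17.27
tcp_pos: [0.527, -0.3093, -0.0113]
ee_rot: [-0.0, 0.743, 0.669, -0.0]
contact_force: [-0.4, -0.6, 0.3]
width: 0.397
grip_force: 0.0
```

No contact, which confirms it. Next is a short first push and a check.

{"method": "jog_arm", "body": {"motion": [0.4,0.001,0.008,0,0,0.4,0.002,0.016,0,0,0.4,0.0025,0.024,0,0,0.4,0.003,0.032,0,0,0.4,0.0035,0.04,0,0,0.4,0.0035,0.048,0,0,0.4,0.0035,0.055,0,0,0.4,0.0035,0.055,0,0]}}

```text
t: 18.27
tcp_pos: [0.5308, -0.2536, -0.0108]
ee_rot: [-0.0, 0.743, 0.67, 0.0]
contact_force: [-0.4, -0.5, 0.1]
width: 0.4
grip_force: 0.0
```

```bash
python3 - <<'E'
from h import *
c,s=wrist(); print(s['tcp_pos'],s['ee_rot'],s['t']); 
t=ctrl.camera('top'); rect(t,'gaugebox',.036); spots(t,'gaugebox'); d=ctrl.camera('side'); rect(d,'gaugebox',.036); spots(d,'gaugebox'); spots(c,'gaugebox'); rect(c,'gaugebox',.036)
E
```

```text
[ 0.53083225 -0.25364276 -0.0107845 ] [-2.67704772e-04  7.42587833e-01  6.69748592e-01  2.49263828e-04] 18.275
gaugebox 0.73 rect ((537.935302734375, -173.4961700439453), (109.3791275024414, 97.13492584228516), 84.02462005615234) px [387. 200.]
gaugebox 0.64 rect ((520.5230102539062, 247.03172302246094), (145.60430908203125, 237.27340698242188), 13.197961807250977) px [274. 202.]
gaugebox [(0.92, array([ 5.383e-01, -1.825e-01, -1.000e-04]), array([389., 203.])), (0.55, array([ 0.3726, -0.2649, -0.0009]), array([411., 246.]))]
gaugebox 0.84 rect ((540.7526245117188, -157.72467041015625), (165.51023864746094, 91.34326934814453), 86.71867370605469) px [321. 173.]
gaugebox 0.64 rect ((378.7865295410156, -230.09967041015625), (159.57766723632812, 135.04116821289062), 36.708194732666016) px [362. 163.]
gaugebox [(0.9, array([ 0.5403, -0.1836, -0.0022]), array([321., 177.])), (0.86, array([ 0.3766, -0.2635, -0.0012]), array([362., 166.])), (0.24, array([0.6018, 0.1636, 0.0832]), array([298., 215.]))]
gaugebox [(0.73, array([ 0.5351, -0.1834,  0.0017]), array([322., 108.])), (0.65, array([ 0.3723, -0.262 , -0.0022]), array([ 74., 266.]))]
gaugebox 0.9 rect ((384.0489196777344, -255.67062377929688), (146.8321990966797, 85.91426086425781), 38.92542266845703) px [ 61. 274.]
gaugebox 0.76 rect ((536.9471435546875, -192.86378479003906), (100.34571075439453, 89.92852783203125), 84.08834838867188) px [328. 112.]
```

Contact is as modelled: box at (0.538, −0.183), yaw 84°. I keep pushing and turn it gradually.

{"method": "jog_arm", "body": {"motion": [0.4,-0.0003,0.008,0,0.2,0.4,-0.0007,0.018,0,0.4,0.4,-0.001,0.03,0,0.7,0.4,-0.0015,0.042,0,1,0.4,-0.002,0.054,0,1.3,0.4,-0.0025,0.066,0,1.6,0.4,-0.003,0.078,0,1.9,0.4,-0.0035,0.09,0,2.2,0.4,-0.004,0.102,0,2.5,0.4,-0.0047,0.114,0,2.8,0.4,-0.0053,0.126,0,3.1,0.4,-0.006,0.138,0,3.4,0.4,-0.0065,0.15,0,3.6,0.4,-0.007,0.16,0,3.8,0.4,-0.0073,0.168,0,4,0.4,-0.0073,0.171,0,4,0.4,-0.0073,0.171,0,4]}}

```text
t: 20.85
tcp_pos: [0.5234, -0.083, -0.0109]
ee_rot: [-0.0, 0.719, 0.695, 0.0]
contact_force: [1.1, -0.0, -0.3]
width: 0.4
grip_force: 0.0
```

```bash
cat >> h.py <<'E'
def check():
    c,s=wrist(); print(s['tcp_pos'],s['ee_rot'],s['t'],s['contact_force'])
    for n in('top','side'):
        t=ctrl.camera(n); rect(t,'gaugebox',.036); spots(t,'gaugebox')
    rect(c,'gaugebox',.036); spots(c,'gaugebox')
E
python3 -c "from h import *;check()"
```

```text
[ 0.52341169 -0.08303288 -0.01085947] [-3.13452641e-04  7.18910780e-01  6.95102258e-01  2.08682444e-04] 20.85 [ 1.13074071 -0.0153044  -0.28863739]
gaugebox 0.89 rect ((527.0791015625, 6.187171936035156), (82.9945297241211, 94.34371948242188), 85.13188934326172) px [341. 204.]
gaugebox 0.81 rect ((373.6263732910156, -258.35113525390625), (123.33284759521484, 100.7055435180664), 39.93049621582031) px [413. 244.]
gaugebox [(0.91, array([ 0.5249, -0.0142, -0.0027]), array([346., 206.])), (0.76, array([ 3.711e-01, -2.628e-01,  2.000e-04]), array([411., 246.])), (0.47, array([ 0.5117,  0.2816, -0.001 ]), array([270., 209.]))]
gaugebox 0.96 rect ((529.8046875, 7.428306579589844), (169.33103942871094, 89.74712371826172), 89.64688873291016) px [323. 199.]
gaugebox 0.61 rect ((377.2843322753906, -234.71226501464844), (153.7808837890625, 128.47506713867188), 40.20746612548828) px [362. 162.]
gaugebox [(0.96, array([ 0.3734, -0.2624,  0.0004]), array([363., 166.])), (0.91, array([ 0.5287, -0.0109,  0.0018]), array([323., 203.]))]
gaugebox 0.84 rect ((525.36572265625, -22.122177124023438), (100.80545806884766, 90.58622741699219), 88.06201934814453) px [328. 112.]
gaugebox [(0.93, array([ 0.5261, -0.0101,  0.0009]), array([328., 103.]))]
```

On track, at yaw 88°. Next leg takes it to just before the mouth.

{"method": "jog_arm", "body": {"motion": [0.4,-0.0003,0.008,0,0.2,0.4,-0.0007,0.018,0,0.5,0.4,-0.001,0.03,0,0.8,0.4,-0.0015,0.042,0,1.1,0.4,-0.002,0.054,0,1.4,0.4,-0.0028,0.066,0,1.7,0.4,-0.0034,0.078,0,2,0.4,-0.004,0.09,0,2.3,0.4,-0.0047,0.102,0,2.6,0.4,-0.0054,0.114,0,2.8,0.4,-0.006,0.126,0,3.1,0.4,-0.0065,0.138,0,3.3,0.4,-0.0072,0.15,0,3.6,0.4,-0.0076,0.158,0,3.6,0.4,-0.008,0.163,0,3.6,0.4,-0.008,0.163,0,3.6]}}

```text
t: 23.3
tcp_pos: [0.5154, 0.0801, -0.0108]
ee_rot: [-0.0, 0.697, 0.717, 0.0]
contact_force: [-0.2, 0.4, -0.6]
width: 0.399
grip_force: 0.0
```

```bash
python3 - <<'E'
from h import *
check()
c,s=wrist(); save(c,'w7.png'); spots(c,'case'); spots(c,'latch_pin'); t=ctrl.camera('top');spots(t,'case'); spots(t,'latch_pin')
for d in ctrl.trace(c,'case')[:1]:
    m=d['mask']; print(d['score'],[(r,np.where(m[r])[0][[0,-1]]) for r in range(5,200,12) if m[r].any()])
E
```

```text
[ 0.51535336  0.08010769 -0.01084712] [-3.08635465e-04  6.96672485e-01  7.17389231e-01  2.13305799e-04] 23.3 [-0.17640133  0.44238906 -0.57156887]
gaugebox 0.83 rect ((374.5444641113281, -258.66986083984375), (119.67340087890625, 96.3628158569336), 39.070037841796875) px [412. 244.]
gaugebox [(0.98, array([ 0.515 ,  0.1531, -0.0017]), array([303., 208.])), (0.58, array([ 0.3755, -0.2642, -0.0028]), array([411., 245.])), (0.29, array([ 0.4056,  0.1191, -0.0015]), array([311., 236.]))]
gaugebox 0.84 rect ((515.5579223632812, 154.62733459472656), (86.63713073730469, 106.45637512207031), 1.230726957321167) px [326. 226.]
gaugebox 0.6 rect ((380.4439697265625, -231.67718505859375), (154.56570434570312, 125.79600524902344), 38.350948333740234) px [362. 163.]
gaugebox [(0.93, array([ 0.374 , -0.2636, -0.0009]), array([363., 166.])), (0.91, array([ 5.185e-01,  1.526e-01, -1.000e-04]), array([326., 234.]))]
gaugebox 0.7 rect ((513.554931640625, 141.11781311035156), (90.79376220703125, 100.8148422241211), 1.6700360774993896) px [328. 112.]
gaugebox 0.53 rect ((600.2656860351562, 171.2495269775
[... 279 characters left out ...]
0.0029]), array([170., 229.])), (0.64, array([ 0.512 ,  0.286 , -0.0008]), array([269., 209.])), (0.19, array([0.4081, 0.1218, 0.    ]), array([311., 236.]))]
latch_pin [(0.67, array([0.2781, 0.3008, 0.0802]), array([259., 269.])), (0.62, array([0.5999, 0.1608, 0.0853]), array([300., 182.])), (0.49, array([0.449 , 0.5962, 0.0866]), array([180., 221.])), (0.17, array([0.5685, 0.4679, 0.0017]), array([223., 194.]))]
0.82 [(5, array([479, 527])), (17, array([482, 529])), (29, array([483, 530])), (41, array([485, 531])), (53, array([487, 532])), (65, array([488, 639])), (77, array([490, 639])), (89, array([491, 639])), (101, array([493, 639])), (113, array([495, 639])), (125, array([497, 539]))]
```

View pics/w7.png

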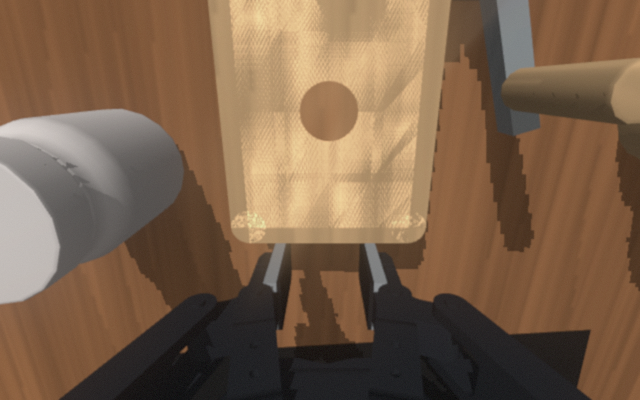

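The box (front centre pixel (328,110)) sits squarely against both fingertips at (280,250) and (370,250). The latch bar at (515,70) is clear on the right and the jar is clear on the left. Next I push it into the mouth.

{"method": "jog_arm", "body": {"motion": [0.4,-0.0002,0.006,0,0,0.4,-0.0003,0.012,0,0,0.4,-0.0005,0.018,0,0,0.4,-0.0007,0.024,0,0,0.4,-0.0008,0.03,0,0,0.4,-0.001,0.036,0,0,0.4,-0.0012,0.042,0,0,0.4,-0.0013,0.048,0,0,0.4,-0.0013,0.048,0,0]}}

```text
t: 25.22
tcp_pos: [0.5141, 0.1283, -0.0108]
ee_rot: [-0.0, 0.697, 0.717, 0.0]
contact_force: [-0.4, 0.1, -0.1]
width: 0.398
grip_force: 0.0
```

```bash
python3 -c "
from h import *
check(); c=ctrl.camera('top'); spots(c,'latch_pin')"
```

```text
[ 0.51411238  0.12829123 -0.01079037] [-2.45614961e-04  6.96574196e-01  7.17484666e-01  2.89242953e-04] 25.225 [-0.41138534  0.08580146 -0.1057756 ]
gaugebox 0.61 rect ((500.92987060546875, 211.53114318847656), (69.68510437011719, 22.750593185424805), 1.4810616970062256) px [286. 210.]
gaugebox [(0.68, array([ 0.3715, -0.2623, -0.0011]), array([411., 246.])), (0.49, array([ 0.5134,  0.1982, -0.001 ]), array([291., 208.]))]
gaugebox 0.74 rect ((515.79736328125, 177.11904907226562), (90.07595825195312, 70.48974609375), 1.226585030555725) px [327. 231.]
gaugebox 0.74 rect ((364.1330871582031, -214.53004455566406), (161.83908081054688, 93.62712860107422), 37.6979866027832) px [365. 165.]
gaugebox [(0.88, array([0.5153, 0.1992, 0.0033]), array([326., 243.])), (0.72, array([ 0.3757, -0.2622,  0.0005]), array([362., 166.]))]
gaugebox 0.63 rect ((512.4765625, 181.9429931640625), (89.97357940673828, 85.11735534667969), 1.6893151998519897) px [328. 137.]
gaugebox [(0.7, array([0.5141, 0.2005, 0.0014]), array([332., 104.]))]
latch_pin [(0.58, array([0.4509, 0.5942, 0.0861]), array([181., 220.])), (0.5, array([0.2771, 0.3045, 0.0805]), array([258., 269.])), (0.48, array([ 5.723e-01, -4.923e-01, -1.000e-04]), array([467., 195.]))]
```

It has entered freely; I continue to near home.

{"method": "jog_arm", "body": {"motion": [0.4,-0.0002,0.006,0,0,0.4,-0.0004,0.014,0,0,0.4,-0.0006,0.022,0,0,0.4,-0.0008,0.03,0,0,0.4,-0.001,0.038,0,0,0.4,-0.0012,0.046,0,0,0.4,-0.0015,0.054,0,0,0.4,-0.0017,0.062,0,0,0.4,-0.002,0.07,0,0,0.4,-0.002,0.076,0,0,0.4,-0.002,0.076,0,0]}}

```text
t: 27.15
tcp_pos: [0.5121, 0.2043, -0.0108]
ee_rot: [-0.0, 0.697, 0.717, 0.0]
contact_force: [0.1, -0.1, 0.4]
width: 0.399
grip_force: 0.0
```

{"method": "jog_arm", "body": {"motion": [0.4,0,0.002,0,0,0.4,0,0.004,0,0,0.4,0,0.006,0,0,0.4,0,0.006,0,0]}}

```text
t: 27.65
tcp_pos: [0.5122, 0.2097, -0.0108]
ee_rot: [-0.0, 0.697, 0.717, 0.0]
contact_force: [0.1, -0.9, 0.4]
width: 0.402
grip_force: 0.7
```

{"method": "jog_arm", "body": {"motion": [0.4,0,0.001,0,0,0.4,0,0.002,0,0,0.4,0,0.003,0,0]}}

```text
t: 28.02
tcp_pos: [0.5122, 0.2125, -0.0108]
ee_rot: [0.0, 0.697, 0.717, -0.0]
contact_force: [-0.3, -2.3, 0.6]
width: 0.399
grip_force: 1.2
```

{"method": "jog_arm", "body": {"motion": [0.4,0,0.001,0,0,0.4,0,0.002,0,0]}}

```text
t: 28.28
tcp_pos: [0.5122, 0.2135, -0.0108]
ee_rot: [0.001, 0.697, 0.717, -0.001]
contact_force: [-0.5, -10.2, 2.6]
width: 0.396
grip_force: 4.7
```

{"method": "jog_arm", "body": {"motion": [0.4,0,0.001,0,0,0.4,0,0.002,0,0]}}

```text
t: 28.52
tcp_pos: [0.5121, 0.2135, -0.0108]
ee_rot: [0.002, 0.697, 0.717, -0.002]
contact_force: [-2.2, -18.1, 6.1]
width: 0.398
grip_force: 9.3
```

It stops at the predicted home (TCP y = 0.2135) with force building to 18 N, so the box is home. Next I back off, rise and return over the latch pin.

{"method": "jog_arm", "body": {"motion": [0.4,0,-0.01,0,0,0.4,0,-0.03,0,0,0.4,0,-0.05,0,0,0.4,0,-0.06,0.03,0,0.4,0,-0.06,0.08,0,0.4,0,-0.06,0.13,0,0.5,0,-0.06,0.17,5,0.5,0.02,-0.055,0.18,15,0.5,0.04,-0.052,0.18,25,0.5,0.06,-0.052,0.18,35,0.5,0.075,-0.052,0.18,45,0.5,0.0845,-0.0515,0.18,55,0.5,0.0845,-0.0515,0.18,65,0.5,0.0845,-0.0515,0.18,75,0.5,0.0845,-0.0515,0.18,85,0.5,0.0845,-0.0515,0.18,95,0.5,0.0845,-0.0515,0.18,105,0.5,0.0845,-0.0515,0.18,107.5,0.5,0.0845,-0.0515,0.18,107.5]}}

```text
t: 30.9
tcp_pos: [0.5967, 0.1641, 0.1692]
ee_rot: [-0.0, -0.166, 0.986, 0.0]
contact_force: [-0.3, -0.4, 0.6]
width: 0.5
grip_force: 0.0
```

```bash
python3 - <<'E'
from h import *
c,s=wrist(); print(s['tcp_pos'],s['ee_rot'],s['t']); spots(c,'latch_pin'); spots(c,'spindle')
for n in('top','side'):
    t=ctrl.camera(n)
    for k in('latch_pin','gaugebox','spindle','jar'): spots(t,k)
E
```

```text
[0.59668429 0.1641039  0.16916402] [-4.38337976e-05 -1.65845558e-01  9.86151728e-01  1.38388196e-04] 30.9
latch_pin [(0.69, array([0.5974, 0.1659, 0.0848]), array([327., 188.]))]
spindle [(0.97, array([ 0.6893,  0.1551, -0.0009]), array([293., 232.]))]
latch_pin [(0.61, array([0.4506, 0.5955, 0.0868]), array([180., 220.])), (0.45, array([0.2781, 0.3028, 0.0809]), array([259., 269.]))]
gaugebox [(0.87, array([ 0.5134,  0.285 , -0.0009]), array([269., 208.])), (0.76, array([ 0.3732, -0.2641,  0.0005]), array([411., 245.]))]
spindle []
jar []
latch_pin [(0.6, array([0.4446, 0.596 , 0.0808]), array([357., 343.])), (0.5, array([0.5995, 0.1654, 0.0859]), array([299., 215.])), (0.5, array([0.281 , 0.3027, 0.0845]), array([411., 248.]))]
gaugebox [(0.88, array([ 0.3735, -0.2648, -0.001 ]), array([363., 166.])), (0.58, array([5.132e-01, 2.867e-01, 1.000e-04]), array([327., 264.]))]
spindle [(0.83, array([0.6928, 0.1524, 0.0026]), array([271., 232.]))]
jar [(0.9, array([ 0.4105,  0.1165, -0.0013]), array([359., 227.])), (0.39, array([ 0.5716, -0.4953, -0.0026]), array([316., 139.]))]
```

The box reads home at (0.513, 0.285) and the pin hasn't moved. I descend and grasp it.

{"method": "jog_arm", "body": {"motion": [0.5,0,-0.001,-0.04,0,0.5,0,-0.001,-0.08,0,0.5,0,-0.001,-0.11,0,0.5,0,-0.001,-0.13,0,0.5,0,-0.001,-0.137,0,0.5,0,-0.001,-0.137,0,0.1,0,-0.001,-0.137,0,0.1,0,-0.001,-0.137,0,0.1,0,-0.001,-0.137,0,0.1,0,-0.001,-0.137,0,0.1,0,-0.001,-0.137,0], "grip_force": 25}}

```text
t: 32.92
tcp_pos: [0.5983, 0.1625, 0.034]
ee_rot: [0.002, -0.166, 0.986, -0.001]
contact_force: [1.9, -4.7, 2.5]
width: 0.19
grip_force: 24.9
```

{"method": "jog_arm", "body": {"motion": [0.1,-0.0056,-0.0014,0,-6,0.1,-0.0112,-0.0022,0,-12,0.1,-0.017,-0.0025,0,-18,0.1,-0.0227,-0.0021,0,-24,0.1,-0.0284,-0.0012,0,-30,0.1,-0.0339,0.0003,0,-36,0.1,-0.0393,0.0024,0,-42,0.1,-0.0444,0.0051,0,-48,0.1,-0.0492,0.0083,0,-54,0.1,-0.0536,0.0119,0,-60,0.1,-0.0576,0.016,0,-66,0.1,-0.0612,0.0205,0,-72,0.1,-0.0643,0.0254,0,-78,0.1,-0.0668,0.0305,0,-84,0.1,-0.0689,0.0359,0,-90,0.1,-0.0703,0.0415,0,-96,0.1,-0.0711,0.0471,0,-102,0.1,-0.0711,0.0471,0,-102]}}

```text
t: 35.17
tcp_pos: [0.5255, 0.2109, 0.0339]
ee_rot: [0.0, 0.662, 0.749, -0.0]
contact_force: [-5.0, 0.0, 5.8]
width: 0.196
grip_force: 25.3
```

{"method": "jog_arm", "body": {"motion": [0.1,-0.0002,0.002,0,-2,0.1,-0.0003,0.004,0,-4,0.1,-0.0003,0.004,0,-4]}}

```text
t: 35.55
tcp_pos: [0.5254, 0.2138, 0.0339]
ee_rot: [0.001, 0.688, 0.726, -0.001]
contact_force: [-4.0, -7.1, 7.2]
width: 0.191
grip_force: 25.4
```

{"method": "jog_arm", "body": {"motion": [0.1,0,0.0015,0,0,0.1,0,0.003,0,0,0.1,0,0.003,0,0]}}

```text
t: 35.92
tcp_pos: [0.5254, 0.2139, 0.0338]
ee_rot: [0.002, 0.688, 0.726, -0.003]
contact_force: [-6.9, -17.9, 9.5]
width: 0.191
grip_force: 25.7
```

It's at the stop. I relax, release and rise clear.

{"method": "jog_arm", "body": {"motion": [0.1,0,-0.003,0,0,0.1,0,-0.003,0,0,0.5,0,-0.003,0,0,0.5,0,-0.003,0,0,0.5,0,-0.003,0,0,0.5,0,-0.003,0,0,0.5,0,-0.003,0.02,0,0.5,0,-0.003,0.06,0,0.5,0,-0.003,0.12,0,0.5,0,-0.04,0.18,0,0.5,0,-0.08,0.22,0,0.5,0,-0.08,0.25,0,0.5,0,-0.08,0.25,0,0.5,0,-0.08,0.25,0]}}

```text
t: 37.67
tcp_pos: [0.525, 0.1384, 0.2807]
ee_rot: [-0.001, 0.687, 0.726, -0.001]
contact_force: [-0.6, 0.2, -0.1]
width: 0.498
grip_force: 0.0
```

```bash
python3 - <<'E'
from h import *
c,s=wrist(); print(s['tcp_pos'],s['t'],s['contact_force'])
for k in('latch_pin','gaugebox','jar','spindle','case'): spots(c,k)
d=ctrl.camera('side')
for k in('latch_pin','gaugebox','jar','spindle'): spots(d,k)
u=np.array([-.028,.9996]);v=np.array([-.9996,-.028])
for x in ctrl.spot_point(c,'latch_pin')[:1]:
    r=np.array(x['at'])[:2]-[.580,.215]; print('a',np.arctan2(-r@u,r@v))
E
```

```text
[0.52497881 0.13836379 0.28066245] 37.675 [-0.63155024  0.16693736 -0.07577267]
latch_pin [(0.76, array([0.526 , 0.2196, 0.0847]), array([331.,  85.]))]
gaugebox [(0.92, array([ 0.512 ,  0.2856, -0.0016]), array([323.,  32.])), (0.83, array([ 0.3712, -0.2612, -0.0037]), array([231., 353.]))]
jar [(0.85, array([0.4063, 0.1198, 0.    ]), array([245., 152.]))]
spindle [(0.93, array([ 0.6886,  0.1575, -0.0011]), array([440., 137.]))]
case []
latch_pin [(0.85, array([0.4439, 0.5941, 0.0786]), array([357., 343.])), (0.65, array([0.2811, 0.3021, 0.0824]), array([411., 249.])), (0.63, array([0.5271, 0.2147, 0.0842]), array([322., 226.]))]
gaugebox [(0.67, array([ 0.5121,  0.287 , -0.002 ]), array([327., 265.])), (0.66, array([ 0.3721, -0.2644, -0.0005]), array([363., 166.]))]
jar [(0.74, array([ 0.4096,  0.1153, -0.0011]), array([359., 227.]))]
spindle [(0.59, array([0.6937, 0.1532, 0.0017]), array([271., 233.]))]
a -0.11298391027522063
```

```bash
python3 -c "from plant import ctrl;print(ctrl.sign_off())"
```

```text
the job is handed in; nothing more can be done
None
```

The gauge box is fully home in the dark case, lid up, with the latch bar swung back across the mouth to its stop. I handed the job in at about 38 s of the 72 s limit; the jar and spindle, the bystanders nearest the work, still read in their original places.

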